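# Turn the table radio up three clicks

### The arm

A 6-joint arm with a two-finger parallel gripper is mounted at the origin on the work surface. World frame = base frame: x ahead of the robot, y to its left, z up, the work surface at z = 0. Lengths are in m, angles in rad, forces in N, time in s.
With the tool pointing down it reaches from about 0.35 to 0.85 m from the base axis. Payload 8.1 kg.
Tool frame: the origin (TCP) lies on the mounting face of the last link; the fingertips stand 186 mm ahead of it and the grasp point (between the pads) lies 167 mm ahead of it; y points along the fingers, x is the direction in which the jaws open and shut, and the axes are right-handed (so a half turn about y gives the same grasp; the last joint's range is limited). The gripper opens to 93 mm and grips with 3 to 60 N. Pads are 15 mm wide; open, the fingers measure 128 mm over their backs; the gripper's body (75 mm by 188 mm) begins 65 mm behind the grasp point.
Start: joints at [-1.301, 0.13, 1.488, -0, 1.523, -0.085], TCP at [0.208, -0.563, 0.405] pointing down, gripper open.
Joint ranges: [-2.96, 2.96], [-0.89, 2.26], [0.02, 2.5], [-1.34, 4.48], [0, 2.73], [-2.66, 2.66]. Speed limits (rad/s): [2.39, 2.39, 2.79, 3.14, 3.14, 3.14].

### API

Orientations are given as a rotation vector (axis times angle).
In Python, from plant import robot, imaging gives the robot as it stands.
- The arm moves only by the shell command python3 -m inch 'ROWS' [OPENING] [FORCE]. ROWS is JSON, a list of rows, each an object of numbers: "x", "y", "z": the shift along the tool's x, y, z in mm; "twist": the turn about the tool's y in rad. In form: [{"x": .., "y": .., "z": .., "twist": ..}, ...]. A call has 1 to 12 rows; each row shifts and turns the commanded pose from where the row before left it, along the tool's axes as they then stand; what a row does not reach is not made up. A row lasts 1/10 s, in which the tool goes at most 50 mm and 8.59 degrees, less where a joint would pass 70% of its speed; a pose out of reach is approached as far as the arm can. A call with a gripper value outside its range is refused whole. OPENING is the gripper command: -1 is shut, 1 is fully open, values between are in proportion, set as the call begins (- or left out, the last holds). The fingers move at their own pace and stop on an object; FORCE is the grip in N (left out, the last holds). Time passes only in rows, so rows that do not move let the fingers close. It gives the time, the measured TCP pose, the force and the opening at its end, in the units of the state.
- robot.read_state(): the state, without advancing time (a new reading comes with each control period).
- imaging.read_camera(name): name is "side" or "top"; returns a dict with "color" (420x560x3 uint8, red, green, blue), "depth" (420x560 float32, m along the optical axis (not along the pixel's ray), 0 where there is no reading), "fx", "fy", "cx", "cy" (pixels), "k1" (the pictures are not rectified: a ray, as slopes to the right and down, at radius r is drawn at 1 + k1 r^2 times it, then the intrinsics apply), "rvec" (rotation vector, rad) and "tvec" (3), from world to camera coordinates, as OpenCV has them. Camera axes: x right, y down, z forward; pixel columns grow to the right and rows downward; lengths in m; the calibration is good to about 2 mm. A picture is of the moment at which its call begins.
- robot.close_job(): hands the job in, once; it reports no verdict.
The state is a dict: "t": time; "q": joint angles; "dq": joint speeds; "joint_torque": joint torques, N m; "tool_pos": TCP position; "orientation": TCP orientation; "force": force on the tool from outside, world axes, zero at the start; "wrist_torque": the same for the moment, N m; "opening": finger opening in m.
Only numpy, scipy, OpenCV 4.12 (cv2) and the standard library are available. Lean on these libraries where they do the work, as an engineer would, in place of code of your own. Each camera call takes 0.05 s, during which the arm holds its last target.

### The job

The radio on the packing table is too quiet: turn it up by exactly three clicks from where it stands, by pressing a fingertip lightly on top of its volume wheel (the wide one of the two ridged wheels) and rolling the wheel's top edge away from the loudspeaker grille. Leave the narrow tuning wheel as it is, and take the finger off at the end.

Things in the scene. Friction and masses are not known exactly. Their poses are not given: they have to be found in the camera images.
- volume (a joint): Angle (rad) of the volume wheel; grows as its top rolls away from the grille (louder). It clicks at multiples of 0.349 rad (20 degrees: one click, one ridge, 10.5 mm along the rim): let go in between, it springs to the nearer, though it may now and then balance half-way; about 1 N along the rim passes a click. End stops at -1.48 and 1.83; it starts between -2 and 0 clicks.
- volume_top (a point): Top of the volume wheel, mid-width, 105 mm above the table; does not turn. x: level, the rolling direction (louder), away from the grille; z up. The axle is 30 mm below. The wheel is sprung: pressed, it sinks from about 3 N on, 0.9 N per mm, to a stop at 6 mm. Sunk 3 to 5 mm, a fingertip dragged along x rolls it without slip, 30 mm per rad. The wheel is the radio's left or right one.
- volume_index (a point): The white ridge on the rim of the volume wheel, 30 mm from its axle; turns with it and is at the very top at joint value 0. The wheel: black, 18 ridges, 28 mm wide, 60 mm across, standing 20 mm out of the flat top of a wooden radio (130 deep, 260 wide, 85 high, fixed).
- tuning_index (a point): The white ridge on the rim of the tuning wheel, 30 mm from its axle; turns with it. This wheel, to be left alone, is also black and 60 mm across but only 12 mm wide; it stands 110 mm beside the volume wheel on the same radio, flat wood between.

How it is judged:
At the end, for the whole second after the job is handed in: The volume wheel rests three clicks louder than it started (60 degrees, about 13 degrees either way): its white ridge has moved 24 to 36 mm in a straight line and joint volume is above 0.17 rad; the tuning wheel's white ridge is within 6 mm of where it was; the wheel is at rest (distance of volume_index from where it was at the start of the episode between 0.024 and 0.036 m and value of joint volume above 0.17 rad and distance of tuning_index from where it was at the start of the episode below 0.006 m and velocity of joint volume between -0.1 and 0.1 rad/s); the robot touches nothing.
It fails at once if the tuning wheel was turned a click (distance of tuning_index from where it was at the start of the episode above 0.009 m).
It also fails if it takes over 35 s, if anything falls off the work surface, if the arm or the gripper's body presses on something with over 40 N, if the wrist force passes 120 N, or if a joint passes its speed limit or range.

## Working session

There is one attempt and no reset: what is moved stays moved. The work goes in short steps, Python scripts to look and compute and a shell command to move; the robot and the scene stay as the last step left them, time stands still between calls to the robot, and variables do not carry over. Pictures are saved under pics/ and viewed, and the job is handed in when it is done.

```bash
mkdir -p pics; ls
python3 - <<'E'
from plant import robot, imaging
import cv2,numpy as np,pickle
s=robot.read_state(); print({k:np.round(v,4).tolist() for k,v in s.items()})
for n in("top","side"):
    c=imaging.read_camera(n); pickle.dump(c,open(f"{n}0.pkl","wb"))
    print(n,[c[k] for k in("fx","fy","cx","cy","k1","rvec","tvec")])
    cv2.imwrite(f"pics/{n}0.png",c["color"][:,:,::-1])
E
```

```text
pics
{'t': 0.0, 'q': [-1.3014, 0.1311, 1.4893, -0.0, 1.523, -0.0854], 'dq': [0.0012, 0.001, -0.001, 0.0002, -0.0011, -0.0022], 'joint_torque': [0.0, -55.9854, -49.1755, 0.0767, 0.0357, -0.0001], 'tool_pos': [0.2084, -0.5624, 0.4037], 'orientation': [-1.3553, 0.945, -0.9427], 'force': [-0.2221, 0.0674, 0.4425], 'wrist_torque': [0.006, -0.0212, 0.0133], 'opening': 0.0931}
top [509.99664212012857, 509.99664212012857, 282.2779127441584, 211.6178505146533, 0.03953875069862778, array([ 2.1273851 , -2.1887179 ,  0.06607587]), array([0.0796768 , 0.58436248, 0.83318243])]
side [424.72480977450243, 424.72480977450243, 280.24002042385115, 203.05828901594973, -0.0904588091216082, array([ 2.12627052, -0.17621605,  0.10195139]), array([-0.53030822,  0.1875232 ,  0.57779326])]
```

View pics/top0.png

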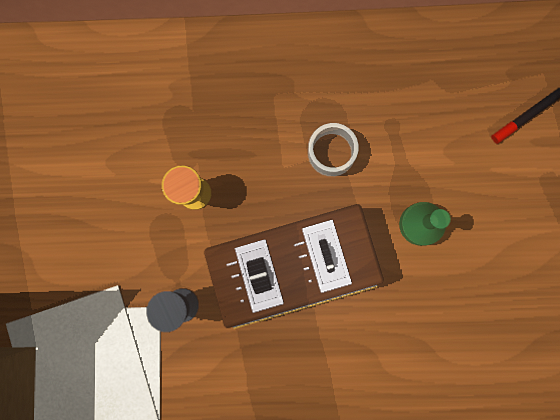

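View pics/side0.png

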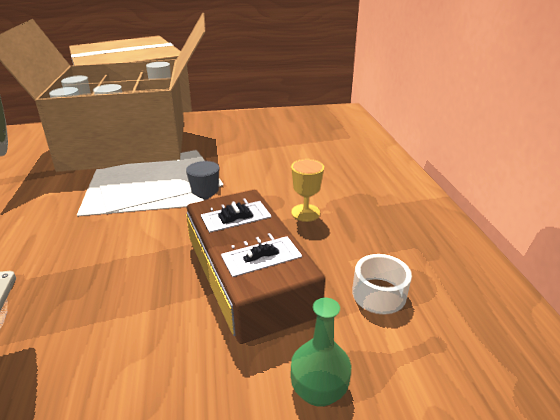

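Run:
```python
import numpy as np
from scipy.spatial.transform import Rotation as R
print(R.from_rotvec([-1.3553,0.945,-0.9427]).as_matrix().round(3))
```

```text
[[ 0.347 -0.001  0.938]
 [-0.938  0.002  0.347]
 [-0.002 -1.     0.   ]]
```

The top view shows the radio with the wide wheel at about (260,275), the narrow one at (328,256), and the grille on the lower edge of the image. The side view has them at (236,213) and (261,253), with the grille facing left. Next I'll enlarge and measure.

```bash
cat > h.py <<'E'
import numpy as np,cv2,pickle
from scipy.spatial.transform import Rotation as R
def rays(c,uv):
    uv=np.atleast_2d(uv).astype(float)
    d=np.stack([(uv[:,0]-c["cx"])/c["fx"],(uv[:,1]-c["cy"])/c["fy"]],1)
    p=d.copy()
    for _ in range(20): p=d/(1+c["k1"]*(p**2).sum(1,keepdims=True))
    M=R.from_rotvec(c["rvec"]).as_matrix()
    return -M.T@c["tvec"], np.c_[p,np.ones(len(p))]@M
def plane(c,uv,z):
    o,d=rays(c,uv); return o+d*((z-o[2])/d[:,2])[:,None]
def depthpt(c,uv):
    o,d=rays(c,uv); uv=np.atleast_2d(uv).astype(int); return o+d*c["depth"][uv[:,1],uv[:,0]][:,None]
def tri(c1,u1,c2,u2):
    o1,d1=rays(c1,u1);o2,d2=rays(c2,u2);d1=d1[0]/np.linalg.norm(d1);d2=d2[0]/np.linalg.norm(d2)
    s=np.linalg.lstsq(np.c_[d1,-d2],o2-o1,rcond=None)[0]
    a,b=o1+s[0]*d1,o2+s[1]*d2; return (a+b)/2,np.linalg.norm(a-b)
def proj(c,P):
    P=np.atleast_2d(P)@R.from_rotvec(c["rvec"]).as_matrix().T+c["tvec"]
    s=P[:,:2]/P[:,2:];s=s*(1+c["k1"]*(s**2).sum(1,keepdims=True))
    return s*c["fx"]+[c["cx"],c["cy"]]
E
python3 - <<'E'
from h import *
t=pickle.load(open("top0.pkl","rb"));s=pickle.load(open("side0.pkl","rb"))
for n,c,(x,y,w,h) in(("top",t,(195,195,210,140)),("side",s,(180,180,150,112))):
    im=c["color"][y:y+h,x:x+w,::-1]; cv2.imwrite(f"pics/{n}z.png",cv2.resize(im,None,fx=780/w*0.95,fy=780/w*0.95,interpolation=cv2.INTER_CUBIC))
    hsv=cv2.cvtColor(c["color"],cv2.COLOR_RGB2HSV)
    m=((hsv[...,1]<60)&(hsv[...,2]>140)).astype(np.uint8); q=np.zeros_like(m);q[y:y+h,x:x+w]=m[y:y+h,x:x+w]
    # white dial plates
    cs,_=cv2.findContours(q,cv2.RETR_EXTERNAL,cv2.CHAIN_APPROX_NONE)
    for k in cs:
        if cv2.contourArea(k)>300:
            r=cv2.minAreaRect(k); print(n,r)
            b=cv2.boxPoints(r); print(plane(c,b,.085).round(4).tolist())
    cc=[k for k in cs if 300<cv2.contourArea(k)]
    blk=((hsv[...,2]<70)).astype(np.uint8)
    for k in cc:
        f=np.zeros_like(m);cv2.fillPoly(f,[cv2.convexHull(k)],1)
        ys,xs=np.nonzero(blk&f); print("black",len(xs),xs.mean(),ys.mean(), np.median(depthpt(c,np.c_[xs,ys]),axis=0).round(4))
E
```

```text
top ((258.5, 275.5), (67.16931915283203, 32.27973175048828), 74.05460357666016)
[[0.5265, 0.1391, 0.085], [0.539, 0.0899, 0.085], [0.4383, 0.0636, 0.085], [0.4259, 0.1121, 0.085]]
top ((326.21563720703125, 255.8853302001953), (67.71832275390625, 32.47031021118164), 73.3007583618164)
[[0.5542, 0.0327, 0.085], [0.5674, -0.0165, 0.085], [0.4659, -0.0429, 0.085], [0.4527, 0.0056, 0.085]]
black 539 259.2615955473098 275.22820037105754 [0.4844 0.0991 0.0969]
black 221 327.0 253.4343891402715 [ 0.5139 -0.005   0.0987]
side ((260.15863037109375, 251.5875244140625), (31.361980438232422, 77.13468170166016), 73.88658142089844)
[[0.4507, 0.0239, 0.085], [0.5676, 0.0596, 0.085], [0.5656, -0.015, 0.085], [0.4591, -0.043, 0.085]]
side ((234.8823699951172, 212.52943420410156), (23.768489837646484, 67.4249038696289), 75.96376037597656)
[[0.4234, 0.1315, 0.085], [0.5379, 0.1665, 0.085], [0.5372, 0.0928, 0.085], [0.4317, 0.0645, 0.085]]
side ((191.5, 193.0), (26.0, 23.0), 90.0)
[[0.3884, 0.2384, 0.085], [0.4309, 0.2313, 0.085], [0.4297, 0.1404, 0.085], [0.3913, 0.1467, 0.085]]
black 322 261.37577639751555 252.01552795031057 [ 0.5088 -0.01    0.0954]
black 403 234.1315136476427 213.4466501240695 [0.4762 0.0908 0.0964]
black 48 195.0625 191.47916666666666 [0.4139 0.2214 0.0666]
```

```bash
ls pics
```

```text
side0.png
sidez.png
top0.png
topz.png
```

View pics/topz.png

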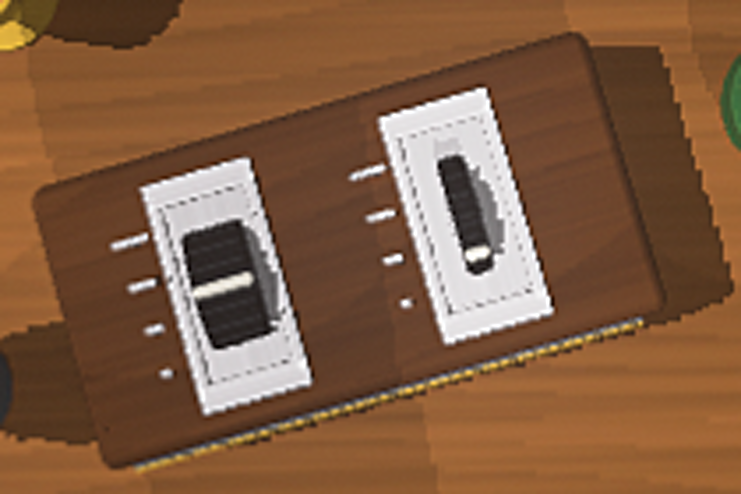

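View pics/sidez.png

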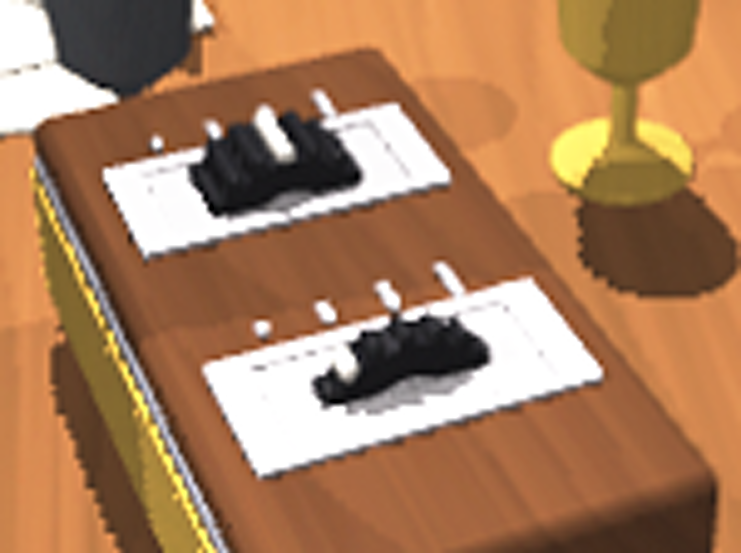

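```bash
cat > ridge.py <<'E'
from h import *
E0=np.array([np.cos(np.radians(15)),np.sin(np.radians(15)),0]);L=np.array([-E0[1],E0[0],0])
def top_ridge(c,corner,z=None):
    pass
E
python3 - <<'E'
from ridge import *
t=pickle.load(open("top0.pkl","rb"));s=pickle.load(open("side0.pkl","rb"))
# white blobs enclosed in wheel, by world window around plates
out={}
for n,c,rois in(("top",t,[(247,257,275,296),(318,236,336,275)]),("side",s,[(219,199,254,224),(243,241,281,262)])):
    g=c["color"].min(2).astype(int); hsv=cv2.cvtColor(c["color"],cv2.COLOR_RGB2HSV)
    for i,(x0,y0,x1,y1) in enumerate(rois):
        sub=c["color"][y0:y1,x0:x1].min(2); m=(sub>150).astype(np.uint8)
        k,lab,st,cen=cv2.connectedComponentsWithStats(m)
        for j in range(1,k): print(n,i,st[j].tolist(),(cen[j]+[x0,y0]).round(2))
    
# black extents in e,l coordinates at depth points
pc=np.array([.4824,.1012,0])
for n,c,roi in(("top",t,(240,245,280,305)),("side",s,(214,195,258,228))):
    x0,y0,x1,y1=roi
    v,u=np.mgrid[y0:y1,x0:x1]; uv=np.c_[u.ravel(),v.ravel()]
    P=depthpt(c,uv); hi=P[:,2]>.093
    r=P-pc; 
    print(n,"n",hi.sum(),"e",np.percentile((r@E0)[hi],[1,5,50,95,99]).round(4),"l",np.percentile((r@L)[hi],[1,5,50,95,99]).round(4),"z",np.percentile(P[hi,2],[50,95,99]).round(4))
    flat=np.abs(P[:,2]-.085)<.004; print("flat z",np.median(P[flat,2]))
E
```

```text
top 0 [0, 0, 13, 4, 30] [251.33 257.9 ]
top 0 [17, 0, 11, 27, 68] [270.21 265.24]
top 0 [0, 13, 28, 26, 237] [257.9 286.3]
top 1 [0, 0, 18, 39, 354] [325.22 255.9 ]
side 0 [11, 0, 24, 25, 131] [247.27 212.31]
side 0 [13, 2, 7, 11, 41] [234.78 206.44]
side 0 [3, 6, 3, 3, 7] [223. 206.]
side 0 [0, 11, 2, 3, 6] [219.5 211. ]
side 0 [0, 19, 4, 6, 15] [219.93 221.13]
side 1 [1, 0, 4, 4, 13] [245.38 242.54]
side 1 [12, 0, 26, 21, 218] [272.2  251.71]
side 1 [0, 3, 16, 13, 96] [248.4  249.85]
side 1 [0, 18, 2, 3, 4] [243.25 260.25]
top n 496 e [-0.0198 -0.0179  0.0006  0.018   0.0198] l [-0.0685 -0.0144 -0.0017  0.0113  0.0127] z [0.0992 0.1046 0.8859]
flat z 0.08495230351911665
side n 327 e [-0.1733 -0.0207 -0.0037  0.0156  0.0177] l [-0.547  -0.0158 -0.0076  0.0097  0.0121] z [0.0994 0.1042 0.468 ]
flat z 0.08497675415659359
```

Run:
```python
from ridge import *
t=pickle.load(open("top0.pkl","rb"));s=pickle.load(open("side0.pkl","rb"))
pc=np.array([.4824,.1012,0])
P,g=tri(t,(258.5,276.3),s,(234.8,206.5)); print(P.round(4),g, (P-pc)@E0,(P-pc)@L)
Q=plane(t,(258.5,276.3),.105)[0]; print(Q, (Q-pc)@E0,(Q-pc)@L)
Q=plane(s,(234.8,206.5),.105)[0]; print(Q, (Q-pc)@E0,(Q-pc)@L)
for k in range(-2,2):
    a=k*np.radians(20); X=pc+[0,0,.075]+30e-3*(np.sin(a)*E0+np.cos(a)*np.array([0,0,1]))-.001*L
    print(k,proj(t,X).round(1),proj(s,X).round(1))
print("tuning")
P,g=tri(t,(330.2,266.8),s,(250,253)); print(P,g,)
```

```text
[0.4812 0.0996 0.1045] 0.0003550693307917096 -0.0015299250349183407 -0.0012642518986886427
[0.48144236 0.09953001 0.105     ] -0.0013572343347443452 -0.0013652278056289632
[0.48103887 0.09881195 0.105     ] -0.0019328246929743843 -0.0019543874595990976
-2 [[261.9 287.5]] [[224.5 212.4]]
-1 [[260. 282.]] [[229.7 208.3]]
0 [[258.  275.5]] [[235.7 205.9]]
1 [[256.2 269. ]] [[241.9 205.5]]
tuning
[ 0.49299326 -0.01033519  0.09607173] 0.0003848923945523516
```

```bash
python3 - <<'E'
from ridge import *
t=pickle.load(open("top0.pkl","rb"))
v,u=np.mgrid[0:420,0:560]; P=depthpt(t,np.c_[u.ravel(),v.ravel()])
for n,m in(("bottle",(400,195,475,245)),("goblet",(160,160,210,210)),("ring",(305,120,360,180)),("cup",(145,288,190,333)),("paperbox",(0,285,140,420))):
    x0,y0,x1,y1=m; k=(u.ravel()>=x0)&(u.ravel()<x1)&(v.ravel()>=y0)&(v.ravel()<y1)&(P[:,2]<.6)
    q=P[k];q=q[q[:,2]>.03]; print(n,len(q),q.mean(0).round(3),q[:,2].max().round(3))
E
python3 -m inch '[{"twist":0.093}]' -1 20
```

```text
bottle 1616 [ 0.557 -0.159  0.077] 0.144
goblet 1282 [0.625 0.215 0.102] 0.109
ring 836 [ 0.69  -0.026  0.045] 0.051
cup 1413 [0.433 0.24  0.102] 0.109
paperbox 1870 [0.324 0.491 0.067] 0.109$[0]: bad value
```

```bash
python3 -m inch '[{"x":0,"y":0,"z":0,"twist":0.093}]' -1 20
```

```text
t: 0.2
tool_pos: [0.2084, -0.5625, 0.404]
orientation: [-1.321, 1.015, -1.014]
force: [0.7, 0.1, 0.3]
opening: 0.0885
```

```bash
python3 -m inch '[{"x":-24,"y":0,"z":18,"twist":0},{"x":-24,"y":0,"z":18,"twist":0},{"x":-24,"y":0,"z":18,"twist":0},{"x":-24,"y":0,"z":18,"twist":0},{"x":-24,"y":0,"z":18,"twist":0},{"x":-24,"y":0,"z":18,"twist":0},{"x":-24,"y":0,"z":18,"twist":0},{"x":-24,"y":0,"z":18,"twist":0},{"x":-24,"y":0,"z":18,"twist":0},{"x":-24,"y":0,"z":18,"twist":0},{"x":-24,"y":0,"z":18,"twist":0},{"x":-24,"y":0,"z":18,"twist":0}]'
python3 -m inch '[{"x":-24,"y":0,"z":18,"twist":0},{"x":-24,"y":0,"z":18,"twist":0},{"x":-24,"y":0,"z":18,"twist":0},{"x":-24,"y":0,"z":18,"twist":0},{"x":-24,"y":0,"z":18,"twist":0},{"x":-24,"y":0,"z":18,"twist":0},{"x":-24,"y":0,"z":18,"twist":0},{"x":-24,"y":0,"z":18,"twist":0}]'
cat > st.py <<'E'
from ridge import *
from plant import robot
s=robot.read_state();p=np.array(s["tool_pos"]);A=R.from_rotvec(s["orientation"]).as_matrix()
T=p+A[:,1]*.186;g=np.array([.4822,.1001,.105]);d=g-T
print("t",s["t"],"tip",T.round(4),"axes x,z deg",np.degrees(np.arctan2(A[1,0],A[0,0])).round(2),np.degrees(np.arctan2(A[1,2],A[0,2])).round(2),"tilt",A[2].round(4))
print("to top in tool axes mm",(A.T@d*1e3).round(2),"force",np.round(s["force"],2),"open",s["opening"])
E
python3 st.py
```

```text
t: 1.4
tool_pos: [0.3427, -0.2273, 0.4044]
orientation: [-1.322, 1.015, -1.014]
force: [0.5, -0.9, -0.5]
opening: 0.0007
t: 2.2
tool_pos: [0.4321, -0.0045, 0.4044]
orientation: [-1.322, 1.015, -1.014]
force: [0.3, -0.1, -0.6]
opening: 0.0005
t 2.2 tip [ 0.432  -0.0045  0.2184] axes x,z deg -75.0 15.0 tilt [-2.e-04 -1.e+00 -4.e-04]
to top in tool axes mm [-88.04 113.39  75.61] force [ 0.28 -0.07 -0.56] open 0.0005216879727340664
```

```bash
python3 -m inch '[{"x":-22,"y":0,"z":17.5,"twist":0},{"x":-22,"y":0,"z":17.5,"twist":0},{"x":-22,"y":0,"z":17.5,"twist":0},{"x":-22,"y":0,"z":17.5,"twist":0},{"x":0,"y":25,"z":0,"twist":0},{"x":0,"y":25,"z":0,"twist":0},{"x":0,"y":25,"z":0,"twist":0},{"x":0,"y":15,"z":0,"twist":0},{"x":0,"y":5,"z":0,"twist":0},{"x":0,"y":0,"z":0,"twist":0},{"x":0,"y":0,"z":0,"twist":0}]'
python3 st.py
python3 - <<'E'
from h import *
from plant import imaging
t=imaging.read_camera("top");s=imaging.read_camera("side");pickle.dump((t,s),open("c1.pkl","wb"))
a=cv2.resize(t["color"][195:335,195:405],(780,520),interpolation=2);b=cv2.resize(s["color"][130:260,150:345],(780,520),interpolation=2)
cv2.imwrite("pics/t1.png",a[:,:,::-1]);cv2.imwrite("pics/s1.png",b[:,:,::-1])
E
```

```text
t: 3.3
tool_pos: [0.4773, 0.0973, 0.3109]
orientation: [-1.321, 1.013, -1.015]
force: [0.6, -0.5, 1.1]
opening: 0.0004
t 3.3 tip [0.4776 0.0973 0.1249] axes x,z deg -75.01 14.99 tilt [ 2.0e-04 -1.0e+00  1.6e-03]
to top in tool axes mm [-1.5  19.93  5.18] force [ 0.59 -0.54  1.11] open 0.0004419643643148978
```

View pics/s1.png

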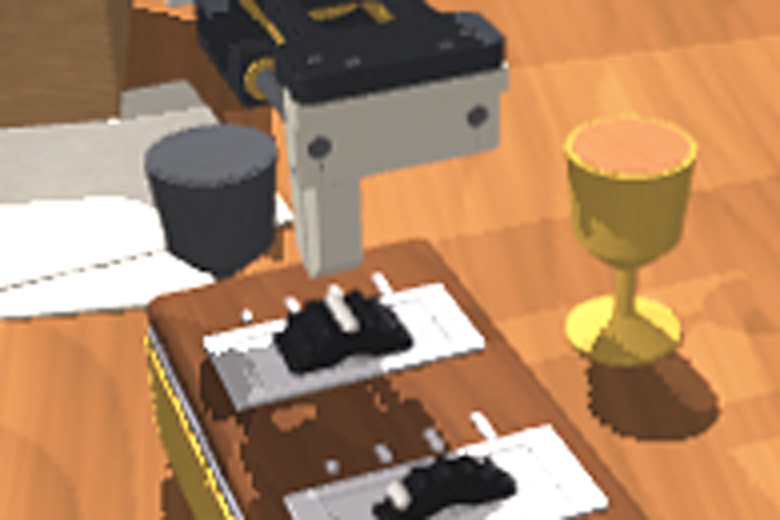

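View pics/t1.png

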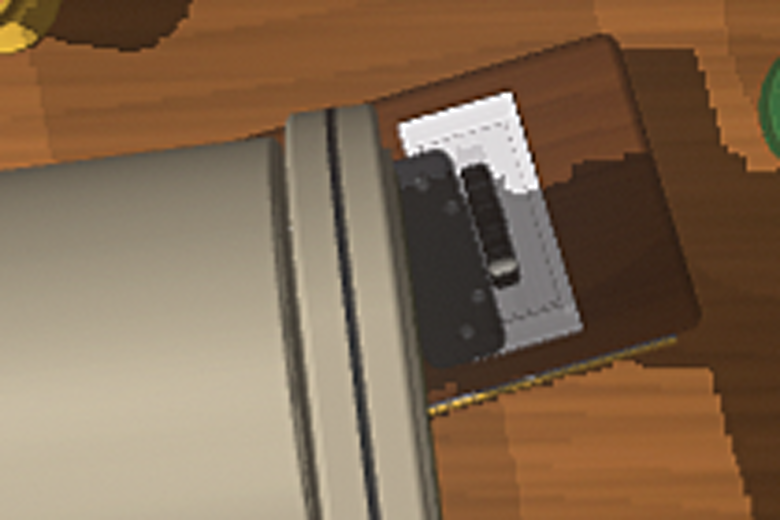

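The side view shows the shut fingertips at about (335,270) in the crop, just above the wheel and slightly to its grille side. The white ridge is still at the top. In the top view the arm hides the wheel. I'll go down until I feel contact.

```bash
python3 -m inch '[{"x":-1.5,"y":6,"z":0,"twist":0},{"x":0,"y":6,"z":0,"twist":0},{"x":0,"y":3,"z":0,"twist":0},{"x":0,"y":0,"z":0,"twist":0},{"x":0,"y":0,"z":0,"twist":0}]'; python3 st.py
python3 -m inch '[{"x":0,"y":3,"z":0,"twist":0},{"x":0,"y":0,"z":0,"twist":0},{"x":0,"y":0,"z":0,"twist":0}]'; python3 st.py
```

```text
t: 3.9
tool_pos: [0.4763, 0.0988, 0.2945]
orientation: [-1.322, 1.015, -1.014]
force: [-0.1, -0.8, -0.4]
opening: 0.0005
t 3.9 tip [0.4763 0.0988 0.1085] axes x,z deg -75.0 15.0 tilt [-1.e-04 -1.e+00 -4.e-04]
to top in tool axes mm [0.25 3.54 6.09] force [-0.14 -0.78 -0.39] open 0.0004998973202015933
t: 4.2
tool_pos: [0.4764, 0.0988, 0.2917]
orientation: [-1.322, 1.014, -1.014]
force: [-0.9, 0.8, 0.2]
opening: 0.0007
t 4.2 tip [0.4764 0.0988 0.1057] axes x,z deg -75.0 15.0 tilt [-0.e+00 -1.e+00 -1.e-04]
to top in tool axes mm [0.22 0.71 5.95] force [-0.92  0.82  0.23] open 0.0006542116634747898
```

```bash
python3 -m inch '[{"x":0,"y":2,"z":0.7,"twist":0},{"x":0,"y":1,"z":0,"twist":0},{"x":0,"y":0,"z":0,"twist":0},{"x":0,"y":0,"z":0,"twist":0}]'; python3 st.py
python3 -m inch '[{"x":0,"y":1.5,"z":0,"twist":0},{"x":0,"y":0,"z":0,"twist":0},{"x":0,"y":0,"z":0,"twist":0}]'; python3 st.py
```

```text
t: 4.6
tool_pos: [0.4772, 0.0989, 0.289]
orientation: [-1.321, 1.014, -1.014]
force: [-1.0, -0.3, 4.0]
opening: 0.0007
t 4.6 tip [0.4773 0.099  0.103 ] axes x,z deg -75.0 15.0 tilt [ 1.e-04 -1.e+00  4.e-04]
to top in tool axes mm [ 0.16 -2.    5.03] force [-1.04 -0.26  3.98] open 0.000686810773369803
t: 4.9
tool_pos: [0.4772, 0.0989, 0.2875]
orientation: [-1.321, 1.014, -1.014]
force: [-0.3, -0.1, 5.4]
opening: 0.0001
t 4.9 tip [0.4773 0.0989 0.1015] axes x,z deg -75.0 15.0 tilt [ 1.e-04 -1.e+00  5.e-04]
to top in tool axes mm [ 0.14 -3.53  5.01] force [-0.3  -0.09  5.37] open 0.00014692144888496994
```

Contact is as expected: 3.5 mm sunk at about 5.4 N. Now I'll roll it one click (10.5 mm along +z).

```bash
python3 -m inch '[{"x":0,"y":0.5,"z":0,"twist":0},{"x":0,"y":0,"z":1.5,"twist":0},{"x":0,"y":0,"z":1.5,"twist":0},{"x":0,"y":0,"z":1.5,"twist":0},{"x":0,"y":0,"z":1.5,"twist":0},{"x":0,"y":0,"z":1.5,"twist":0},{"x":0,"y":0,"z":1.5,"twist":0},{"x":0,"y":0,"z":1.5,"twist":0},{"x":0,"y":0,"z":0,"twist":0},{"x":0,"y":0,"z":0,"twist":0}]'; python3 st.py
python3 -m inch '[{"x":0,"y":-5,"z":0,"twist":0},{"x":0,"y":-10,"z":0,"twist":0},{"x":0,"y":0,"z":0,"twist":0},{"x":0,"y":0,"z":0,"twist":0}]'; python3 st.py
python3 - <<'E'
from h import *
from plant import imaging
s=imaging.read_camera("side")
b=cv2.resize(s["color"][180:260,190:310],(780,520),interpolation=2)
cv2.imwrite("pics/s2.png",b[:,:,::-1])
E
```

```text
t: 5.9
tool_pos: [0.4875, 0.1017, 0.2871]
orientation: [-1.321, 1.014, -1.015]
force: [0.2, -0.4, 5.9]
opening: 0.0005
t 5.9 tip [0.4876 0.1017 0.1011] axes x,z deg -75.0 15.0 tilt [ 2.e-04 -1.e+00  7.e-04]
to top in tool axes mm [ 0.12 -3.94 -5.62] force [ 0.23 -0.43  5.88] open 0.0005184023188655064
t: 6.3
tool_pos: [0.4873, 0.1017, 0.3021]
orientation: [-1.321, 1.014, -1.015]
force: [0.0, 0.1, -0.3]
opening: 0.0004
t 6.3 tip [0.4875 0.1017 0.1161] axes x,z deg -75.0 15.0 tilt [ 0.e+00 -1.e+00  7.e-04]
to top in tool axes mm [ 0.19 11.06 -5.51] force [ 0.02  0.14 -0.33] open 0.0004325908932290843
```

View pics/s2.png

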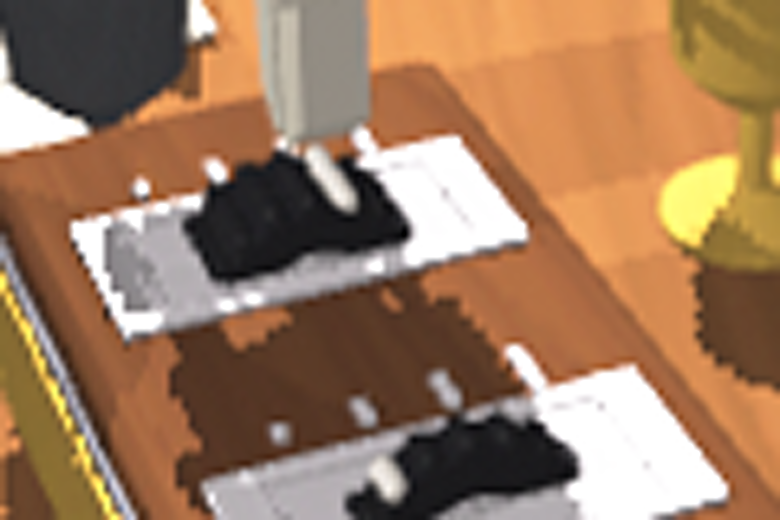

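The white ridge is now at crop (332,177), which is about (241,207) in the full image. The prediction for one click was (242,205.5), so it moved one click. I'll repeat for click two and look again.

```bash
python3 -m inch '[{"x":0,"y":0,"z":-5,"twist":0},{"x":0,"y":0,"z":-5.5,"twist":0},{"x":0,"y":6,"z":0,"twist":0},{"x":0,"y":5,"z":0,"twist":0},{"x":0,"y":2,"z":0,"twist":0},{"x":0,"y":2,"z":0,"twist":0},{"x":0,"y":0,"z":0,"twist":0},{"x":0,"y":0,"z":0,"twist":0}]'; python3 st.py
python3 -m inch '[{"x":0,"y":0,"z":1.5,"twist":0},{"x":0,"y":0,"z":1.5,"twist":0},{"x":0,"y":0,"z":1.5,"twist":0},{"x":0,"y":0,"z":1.5,"twist":0},{"x":0,"y":0,"z":1.5,"twist":0},{"x":0,"y":0,"z":1.5,"twist":0},{"x":0,"y":0,"z":1.5,"twist":0},{"x":0,"y":0,"z":0,"twist":0},{"x":0,"y":0,"z":0,"twist":0}]'; python3 st.py
python3 -m inch '[{"x":0,"y":-5,"z":0,"twist":0},{"x":0,"y":-10,"z":0,"twist":0},{"x":0,"y":0,"z":0,"twist":0},{"x":0,"y":0,"z":0,"twist":0}]'
python3 - <<'E'
from h import *
from plant import imaging
s=imaging.read_camera("side")
b=cv2.resize(s["color"][180:260,190:310],(780,520),interpolation=2)
cv2.imwrite("pics/s3.png",b[:,:,::-1])
E
```

```text
t: 7.15
tool_pos: [0.4774, 0.099, 0.2872]
orientation: [-1.321, 1.014, -1.014]
force: [-1.2, -1.1, 4.7]
opening: 0.0005
t 7.15 tip [0.4775 0.099  0.1012] axes x,z deg -75.0 15.0 tilt [ 1.e-04 -1.e+00  6.e-04]
to top in tool axes mm [ 0.18 -3.84  4.85] force [-1.2  -1.1   4.74] open 0.0005301176993984738
t: 8.05
tool_pos: [0.4874, 0.1016, 0.287]
orientation: [-1.322, 1.014, -1.014]
force: [0.2, -0.9, 5.7]
opening: 0.0004
t 8.05 tip [0.4875 0.1016 0.101 ] axes x,z deg -75.0 15.0 tilt [ 1.e-04 -1.e+00  3.e-04]
to top in tool axes mm [ 0.11 -4.04 -5.52] force [ 0.18 -0.91  5.7 ] open 0.0003500902516547059
t: 8.45
tool_pos: [0.4873, 0.1017, 0.302]
orientation: [-1.321, 1.014, -1.014]
force: [0.5, 1.1, 0.8]
opening: 0.0008
```

View pics/s3.png

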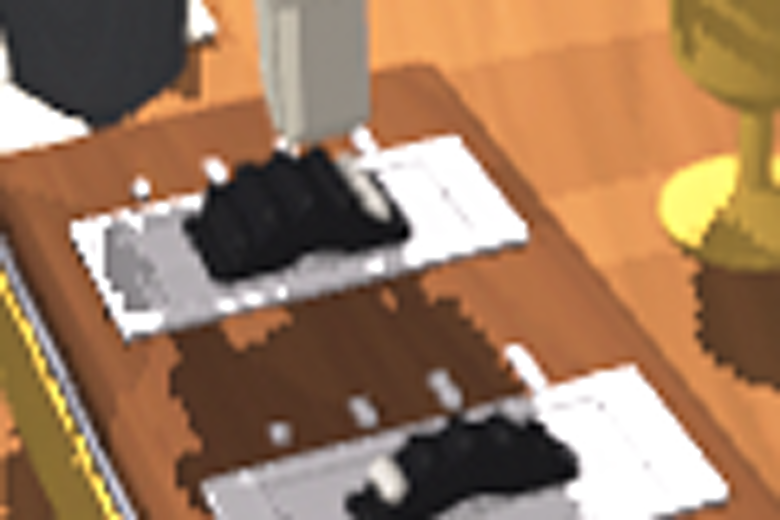

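The ridge is now at crop (365,190), the second click, and the tuning ridge is still at (387,480). Now the third click, then I'll retreat.

```bash
python3 -m inch '[{"x":0,"y":0,"z":-5,"twist":0},{"x":0,"y":0,"z":-5.5,"twist":0},{"x":0,"y":6,"z":0,"twist":0},{"x":0,"y":5,"z":0,"twist":0},{"x":0,"y":2,"z":0,"twist":0},{"x":0,"y":2,"z":0,"twist":0},{"x":0,"y":0,"z":0,"twist":0},{"x":0,"y":0,"z":0,"twist":0}]'; python3 st.py
python3 -m inch '[{"x":0,"y":0,"z":1.5,"twist":0},{"x":0,"y":0,"z":1.5,"twist":0},{"x":0,"y":0,"z":1.5,"twist":0},{"x":0,"y":0,"z":1.5,"twist":0},{"x":0,"y":0,"z":1.5,"twist":0},{"x":0,"y":0,"z":1.5,"twist":0},{"x":0,"y":0,"z":1.5,"twist":0},{"x":0,"y":0,"z":0,"twist":0},{"x":0,"y":0,"z":0,"twist":0}]'; python3 st.py
python3 -m inch '[{"x":0,"y":-5,"z":0,"twist":0},{"x":0,"y":-10,"z":0,"twist":0},{"x":0,"y":-20,"z":0,"twist":0},{"x":0,"y":-30,"z":0,"twist":0},{"x":0,"y":-30,"z":0,"twist":0},{"x":0,"y":0,"z":0,"twist":0},{"x":0,"y":0,"z":0,"twist":0}]'
python3 - <<'E'
from h import *
from plant import imaging
s=imaging.read_camera("side")
b=cv2.resize(s["color"][180:260,190:310],(780,520),interpolation=2)
cv2.imwrite("pics/s4.png",b[:,:,::-1])
E
```

```text
t: 9.3
tool_pos: [0.4774, 0.099, 0.2872]
orientation: [-1.321, 1.014, -1.014]
force: [-0.6, -1.5, 5.1]
opening: 0.0003
t 9.3 tip [0.4775 0.099  0.1012] axes x,z deg -75.0 15.0 tilt [ 0.e+00 -1.e+00  7.e-04]
to top in tool axes mm [ 0.19 -3.81  4.81] force [-0.63 -1.48  5.1 ] open 0.0003075559482605305
t: 10.2
tool_pos: [0.4874, 0.1017, 0.287]
orientation: [-1.322, 1.014, -1.014]
force: [0.4, 0.5, 6.5]
opening: 0.0001
t 10.2 tip [0.4875 0.1016 0.101 ] axes x,z deg -75.0 15.0 tilt [ 1.e-04 -1.e+00  2.e-04]
to top in tool axes mm [ 0.12 -4.05 -5.51] force [0.42 0.47 6.49] open 6.313218421077259e-05
t: 10.9
tool_pos: [0.4874, 0.1017, 0.3826]
orientation: [-1.321, 1.013, -1.015]
force: [-0.0, -1.3, -0.3]
opening: 0.0002
```

View pics/s4.png

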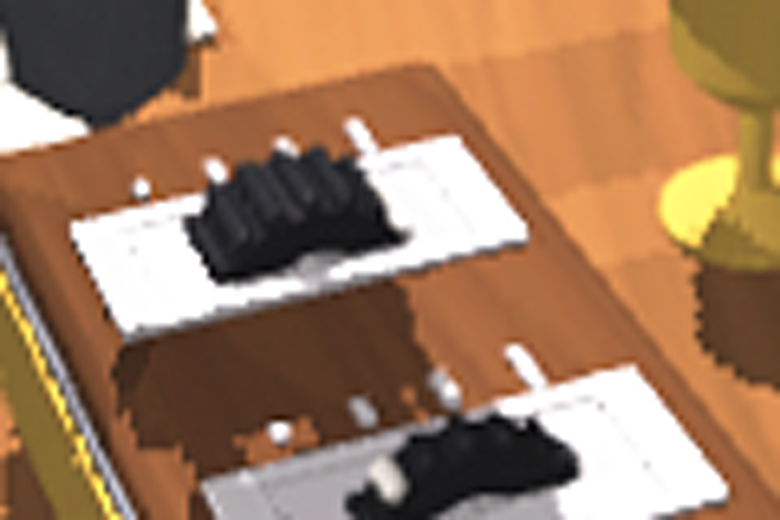

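The white ridge has gone over the far side, as three clicks would put it; the tuning ridge hasn't moved. I'll move the arm clear to confirm from the top camera.

```bash
python3 -m inch '[{"x":24,"y":0,"z":-18,"twist":0},{"x":24,"y":0,"z":-18,"twist":0},{"x":24,"y":0,"z":-18,"twist":0},{"x":24,"y":0,"z":-18,"twist":0},{"x":24,"y":0,"z":-18,"twist":0},{"x":24,"y":0,"z":-18,"twist":0},{"x":24,"y":0,"z":-18,"twist":0},{"x":24,"y":0,"z":-18,"twist":0},{"x":24,"y":0,"z":-18,"twist":0},{"x":24,"y":0,"z":-18,"twist":0},{"x":24,"y":0,"z":-18,"twist":0},{"x":24,"y":0,"z":-18,"twist":0}]'
python3 -m inch '[{"x":24,"y":0,"z":-12,"twist":0},{"x":24,"y":0,"z":-12,"twist":0},{"x":0,"y":0,"z":0,"twist":0},{"x":0,"y":0,"z":0,"twist":0}]'
python3 - <<'E'
from ridge import *
from plant import imaging
t=imaging.read_camera("top")
b=cv2.resize(t["color"][195:335,195:405],(780,520),interpolation=2)
cv2.imwrite("pics/t4.png",b[:,:,::-1])
c=np.array([.4822,.1001,.075])
for k in (2,3,4):
    a=k*np.radians(20); print(k,(proj(t,c+.03*(np.sin(a)*E0+np.cos(a)*np.array([0,0,1])))-[195,195])*780/210)
E
```

```text
t: 12.15
tool_pos: [0.3521, -0.2332, 0.38]
orientation: [-1.321, 1.017, -1.012]
force: [-0.0, -0.6, -0.9]
opening: 0.0003
t: 12.55
tool_pos: [0.3419, -0.2849, 0.3802]
orientation: [-1.32, 1.018, -1.013]
force: [0.4, 0.1, -0.6]
opening: 0.0003
2 [[222.79084978 254.61784697]]
3 [[219.98336312 239.04585596]]
4 [[219.67446431 230.94725642]]
```

View pics/t4.png

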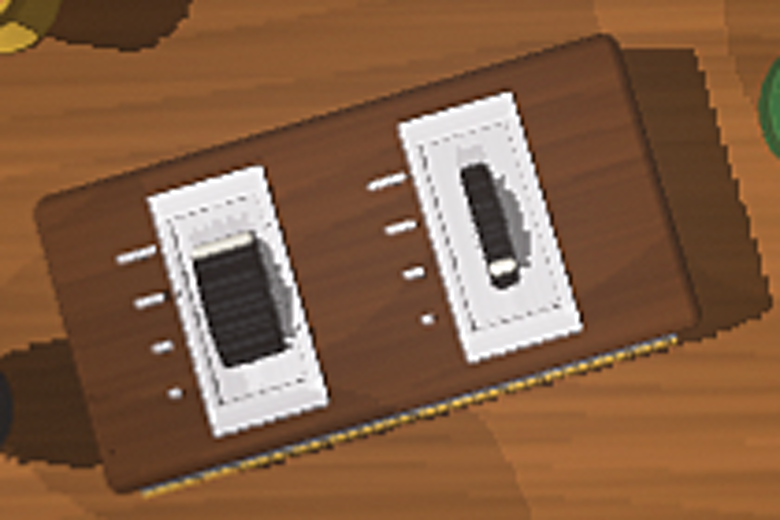

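The white ridge is at crop (225,243). Predictions were (220,239) for three clicks and (223,255) for two. The tuning ridge is at (503,267), the same as at the start. I'm handing in.

```bash
python3 -c "
from plant import robot
print(robot.close_job())"
```

```text
the job is handed in; nothing more can be done
None
```

The volume wheel was rolled up three clicks, and the job was handed in at about 12.6 s, with the arm clear of the radio. No verdict was reported.

- **Rolling:** I made three separate 10.5 mm strokes with the shut fingertips, sunk about 4 mm at 5 to 6.5 N, lifting off after each one. The wheel started at joint value 0.
- **Volume check:** The side view showed the white ridge one click on after the first stroke and two after the second. After the third it had gone out of sight behind the wheel. The top view then put it within about 2 pixels of the three-click prediction, nearer to that than to two or four clicks.
- **Tuning wheel:** Its white ridge was at the same pixel position as at the start.
- **Last readings:** Wrist force was at noise level, under 1 N. No check failed, but wheel speed and joint value can't be read directly, so I judged them from the pictures.

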